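# Unstack the pantry tins onto their coasters

### The arm

A 6-joint arm with a two-finger parallel gripper is mounted at the origin on the work surface. World frame = base frame: x ahead of the robot, y to its left, z up, the work surface at z = 0. Lengths are in m, angles in degrees, forces in N, time in s.
With the tool pointing down it reaches from about 0.4 to 0.825 m from the base axis. Payload 7 kg.
Tool frame: the origin (TCP) lies between the finger pads; the fingertips stand ctrl.nose_length ahead of it and the grasp point (between the pads) lies 2 mm behind it (ctrl.nose_length is the distance from the TCP to the fingertips, in m); z points along the fingers, y is the line along which they close (so a half turn about z gives the same grasp; the last joint's range is limited). The gripper opens to 88 mm and grips with 3 to 60 N. Pads are 19 mm wide; open, the fingers measure 130 mm over their backs; the gripper's body (78 mm by 193 mm) begins 47 mm behind the grasp point.
Start: joints at [83.715, 20.546, 0.682, 0, -70.136, -16.507], TCP at [0.261, 0.622, 0.244] pointing down, gripper open.
Joint ranges: [-176.03, 176.03], [-82.01, 121.73], [-58.28, 71.71], [-173.87, 95.51], [-174.79, -0.11], [-173.66, 173.66]. Speed limits (degrees/s): [136.94, 136.94, 172.46, 180, 180, 180].

### API

Orientations are given as [roll, pitch, yaw] about the fixed x, y, z axes, in that order (R = Rz(yaw) Ry(pitch) Rx(roll)).
In Python, from plant import ctrl gives the robot as it stands.
- The arm moves only by the tool apply_moves, never from a script. Its argument "commands" is a list of rows, each a list of 3 entries, a list of its own where there are three numbers: the shift along the world's x, y, z in cm, then the turn about the world's z in rad, then the closure, from 0 (fully open) to 1 (shut). In form: [[[x, y, z], turn, jaw], ...]. A call has 1 to 20 rows; each row is the pose to reach, as a shift and turn from the pose commanded when the call began; what a row does not reach only later rows make up. A row lasts 1/12 s, in which the tool goes at most 41.7 mm and 7.16 degrees, less where a joint would pass 70% of its speed; a pose out of reach is approached as far as the arm can. A call with a gripper value outside its range is refused whole. The fingers move at their own pace and stop on an object; the grip force is fixed at half the most. Time passes only in rows, so rows that repeat a pose let the fingers close. It gives the time, the measured TCP pose, the force, the opening and the grip force at its end, in the units of the state.
- ctrl.get_obs(): the state, without advancing time (a new reading comes with each control period).
- ctrl.snapshot(name): name is "scene" or "top"; returns a dict with "img" (480x640x3 uint8, red, green, blue), "fx", "fy", "cx", "cy" (pixels), "T" (4x4, takes a point from camera to world coordinates). Camera axes: x right, y up, looking along -z (the intrinsics and any distortion apply to the point x, -y, -z); pixel columns grow to the right and rows downward; lengths in m; the calibration is good to about 2 mm. A picture is of the moment at which its call begins. There is no depth.
- ctrl.close_job(): hands the job in; it is judged then, once.
Trained networks look in a picture, given as the dict that the camera call returned (one of the last four; its "shot" number tells which), for a name from the list of things; names that differ only in an ending like _2 or _b are one class to them, and where a whole thing is asked for, a point or a joint stands for the part that bears it (a point fixed in the world has none). Each returns a list of dicts, best first, with "score" (0 to 1); they miss things now and then, are a little off and sometimes report something else, mostly with a low value. They report only what shows in the picture. A call takes as long as a camera call. They do not tell look-alikes from the thing itself.
- ctrl.search_frame(picture, target): "at" ([column, row] in pixels, amid what is visible of it).
- ctrl.spot_point(picture, target): "at" ([column, row] in pixels: a listed point, or the origin of a listed thing).
The state is a dict: "clock": time; "joint_pos": joint angles; "qvel": joint speeds; "tau": joint torques, N m; "tool_pos": TCP position; "orientation": TCP orientation; "force": force on the tool from outside, world axes, zero at the start; "moment": the same for the moment, N m; "opening": finger opening in m; "gripper_force": force on a finger pad.
Only numpy, scipy, OpenCV 4.12 (cv2) and the standard library are available. Lean on these libraries where they do the work, as an engineer would, in place of code of your own. Each camera call takes 0.05 s, during which the arm holds its last target. There are 200 camera calls.

### The job

The storage tins have been left piled in two stacks. Take the stacks apart and stand each tin upright, lid up, in the middle of the coaster that has the same colour as its lid. Set the tins down, do not drop them or knock them over.

Things in the scene. Friction and masses are not known exactly. Their poses are not given: they have to be found in the camera images.
- tin_red: closed round storage tin, cream with a thin black printed grid, red lid and red band round the foot; plain cylinder 66 mm in diameter, 75 mm high, the lid is fixed on and flush with the side. Loose, under 0.35 kg, upright. Origin: centre of its underside, z up through the lid. It stands on the table at the start, the bottom tin of one of the two stacks. Tins in a stack simply rest on each other, centred to within 2.5 mm in x and in y, nothing interlocks.
- tin_blue: closed round storage tin, cream with a thin black printed grid, blue lid and blue band round the foot; plain cylinder 66 mm in diameter, 75 mm high, the lid is fixed on and flush with the side. Loose, under 0.35 kg, upright. Origin: centre of its underside, z up through the lid. It stands on the table at the start, the bottom tin of one of the two stacks. Tins in a stack simply rest on each other, centred to within 2.5 mm in x and in y, nothing interlocks.
- tin_green: closed round storage tin, cream with a thin black printed grid, green lid and green band round the foot; plain cylinder 52 mm in diameter, 60 mm high, the lid is fixed on and flush with the side. Loose, under 0.35 kg, upright. Origin: centre of its underside, z up through the lid. At the start it stands on a red- or blue-lidded tin (which one varies). Tins in a stack simply rest on each other, centred to within 2.5 mm in x and in y, nothing interlocks.
- tin_yellow: closed round storage tin, cream with a thin black printed grid, yellow lid and yellow band round the foot; plain cylinder 52 mm in diameter, 60 mm high, the lid is fixed on and flush with the side. Loose, under 0.35 kg, upright. Origin: centre of its underside, z up through the lid. At the start it stands on a red- or blue-lidded tin (which one varies). Tins in a stack simply rest on each other, centred to within 2.5 mm in x and in y, nothing interlocks.
- tin_black: closed round storage tin, cream with a thin black printed grid, black lid and black band round the foot; plain cylinder 38 mm in diameter, 50 mm high, the lid is fixed on and flush with the side. Loose, under 0.35 kg, upright. Origin: centre of its underside, z up through the lid. At the start it stands on top of the green- or the yellow-lidded tin (which one varies). Tins in a stack simply rest on each other, centred to within 2.5 mm in x and in y, nothing interlocks.
- coaster_red: flat round red coaster fixed to the table, 90 mm in diameter, 6 mm thick, with a small cream dot 24 mm in diameter marking its middle. Origin: centre of its underside on the table top (z = 0); its upper face is 6 mm higher. The five coasters lie in a row beyond the stacks, in any order.
- coaster_blue: flat round blue coaster fixed to the table, 90 mm in diameter, 6 mm thick, with a small cream dot 24 mm in diameter marking its middle. Origin: centre of its underside on the table top (z = 0); its upper face is 6 mm higher. The five coasters lie in a row beyond the stacks, in any order.
- coaster_green: flat round green coaster fixed to the table, 90 mm in diameter, 6 mm thick, with a small cream dot 24 mm in diameter marking its middle. Origin: centre of its underside on the table top (z = 0); its upper face is 6 mm higher. The five coasters lie in a row beyond the stacks, in any order.
- coaster_yellow: flat round yellow coaster fixed to the table, 90 mm in diameter, 6 mm thick, with a small cream dot 24 mm in diameter marking its middle. Origin: centre of its underside on the table top (z = 0); its upper face is 6 mm higher. The five coasters lie in a row beyond the stacks, in any order.
- coaster_black: flat round black coaster fixed to the table, 90 mm in diameter, 6 mm thick, with a small cream dot 24 mm in diameter marking its middle. Origin: centre of its underside on the table top (z = 0); its upper face is 6 mm higher. The five coasters lie in a row beyond the stacks, in any order.
Things that resemble listed ones, but are neither listed nor needed, are in the scene too. Of the things like the coaster_green, leave any that is pink; of the rest the larger one is meant. What is shaped like the tin_green but orange is not meant.

How it is judged (in metres and radians):
At the end, for the whole second after the job is handed in: Each of the five tins stands upright (within 0.1 rad) and at rest directly on the coaster of its own colour, its centre within 15 mm of the coaster's centre (horizontal distance between tin_red and coaster_red below 0.015 m and z of tin_red in the frame of coaster_red between 0.003 and 0.01 m and angle between each of tin_red, tin_blue, tin_green, tin_yellow, tin_black's own z axis and vertical below 0.1 rad and linear speed of each of tin_red, tin_blue, tin_green, tin_yellow, tin_black below 0.02 m/s and angular speed of each of tin_red, tin_blue, tin_green, tin_yellow, tin_black below 0.2 rad/s and horizontal distance between tin_blue and coaster_blue below 0.015 m and z of tin_blue in the frame of coaster_blue between 0.003 and 0.01 m and horizontal distance between tin_green and coaster_green below 0.015 m and z of tin_green in the frame of coaster_green between 0.003 and 0.01 m and horizontal distance between tin_yellow and coaster_yellow below 0.015 m and z of tin_yellow in the frame of coaster_yellow between 0.003 and 0.01 m and horizontal distance between tin_black and coaster_black below 0.015 m and z of tin_black in the frame of coaster_black between 0.003 and 0.01 m); the robot touches nothing.
It fails at once if a tin is knocked over (leans more than 40 degrees) (angle between any of tin_red, tin_blue, tin_green, tin_yellow, tin_black's own z axis and vertical above 0.7 rad).
It fails at once if a tin is dropped (falls free of the fingers faster than 0.75 m/s, about 30 mm of fall) ((linear speed of tin_red above 0.75 m/s and contact force between the fingers and tin_red below 0.05 N) or (linear speed of tin_blue above 0.75 m/s and contact force between the fingers and tin_blue below 0.05 N) or (linear speed of tin_green above 0.75 m/s and contact force between the fingers and tin_green below 0.05 N) or (linear speed of tin_yellow above 0.75 m/s and contact force between the fingers and tin_yellow below 0.05 N) or (linear speed of tin_black above 0.75 m/s and contact force between the fingers and tin_black below 0.05 N)).
It also fails if it takes over 136 s, if anything falls off the work surface, if the arm or the gripper's body presses on something with over 40 N, if the wrist force passes 120 N, or if a joint passes its speed limit or range.

## Working session

There is one attempt and no reset: what is moved stays moved. The work goes in short steps, Python scripts to look and compute and a tool call to move; the robot and the scene stay as the last step left them, time stands still between calls to the robot, and variables do not carry over. Pictures are saved under pics/ and viewed, at most 14 in all, crops included, and the job is handed in when it is done.

Besides the shell and the picture viewer there is one more tool, called in YAML: its name, and indented under it one key for each argument. apply_moves: Moves the arm, as the interface text tells. Its arguments: {"type":"object","properties":{"commands":{"type":"array"}},"required":["commands"]}

```bash
mkdir -p pics
python3 - <<'E'
from plant import ctrl
import cv2
print(ctrl.nose_length); o=ctrl.get_obs(); print(o)
for n in("scene","top"):
    p=ctrl.snapshot(n); cv2.imwrite(f"pics/{n}0.png",p["img"][:,:,::-1]); print(n,{k:v for k,v in p.items() if k!="img"})
    for t in ["tin_red","tin_blue","tin_green","tin_yellow","tin_black"]+["coaster_"+c for c in("red","blue","green","yellow","black")]:
        print(t,[(round(d["score"],2),[round(v) for v in d["at"]]) for d in ctrl.spot_point(p,t)][:4])
E
```

```text
0.017
{'clock': 0.0, 'joint_pos': array([ 8.37155890e+01,  2.05910841e+01,  6.33737351e-01, -2.19703200e-02,
       -7.01363945e+01, -1.65081163e+01]), 'qvel': array([-0.09166798, -0.02787264, -0.03012785, -0.02615854,  0.00405117,
       -0.06130203]), 'tau': array([ 8.32399819e-04, -5.82725751e+01,  2.93051648e+01,  6.99758291e+00,
        6.78404438e-03, -1.48048230e-04]), 'tool_pos': array([0.2613109 , 0.6218567 , 0.24262054]), 'orientation': array([ 1.79904254e+02, -6.83736987e-03, -2.28000035e+01]), 'force': array([-0.01651356,  0.01675185, -0.55453425]), 'moment': array([ 0.05610256, -0.01965059,  0.04422526]), 'gripper_force': 0.0, 'opening': 0.0879422670021891}
scene {'fx': 598.8289162309155, 'fy': 598.8289162309155, 'cx': 325.8302622931531, 'cy': 238.5464303887977, 'T': array([[-0.80377091, -0.49500309,  0.33003676,  0.90356065],
       [ 0.59478262, -0.68129558,  0.42669658,  0.65595421],
       [ 0.01363647,  0.53926643,  0.8420248 ,  1.19529987],
       [ 0.        ,  0.        ,  0.        ,  1.        ]]), 'shot': 1}
tin_red [(0.81, [290, 206])]
tin_blue [(0.57, [254, 
[... 546 characters left out ...]
9915,  0.31746748],
       [-0.99993959,  0.00543039,  0.00955646,  0.08627286],
       [ 0.01012221,  0.11605119,  0.99319165,  1.49293384],
       [ 0.        ,  0.        ,  0.        ,  1.        ]]), 'shot': 2}
tin_red [(0.53, [372, 254])]
tin_blue [(0.79, [441, 260]), (0.46, [456, 201]), (0.37, [240, 191])]
tin_green [(0.7, [451, 292]), (0.56, [443, 256])]
tin_yellow [(0.72, [380, 253])]
tin_black [(0.55, [450, 254])]
coaster_red [(0.97, [456, 200]), (0.67, [438, 262])]
coaster_blue [(0.56, [402, 205])]
coaster_green [(0.91, [211, 235]), (0.85, [171, 214]), (0.83, [240, 190]), (0.27, [402, 202])]
coaster_yellow [(0.82, [291, 202])]
coaster_black [(0.76, [344, 190]), (0.18, [458, 201])]
```

View pics/top0.png

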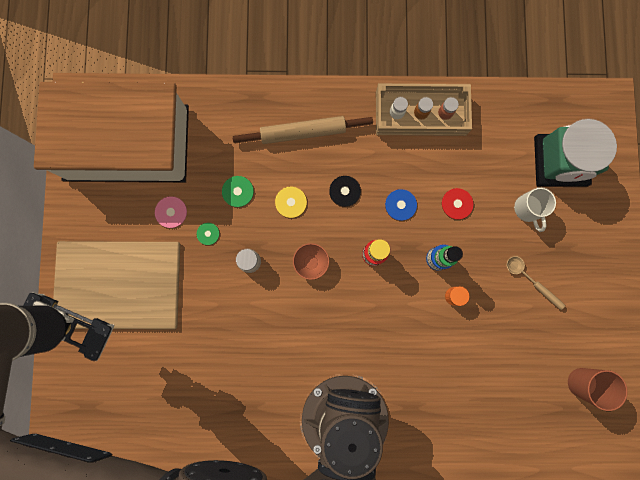

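View pics/scene0.png

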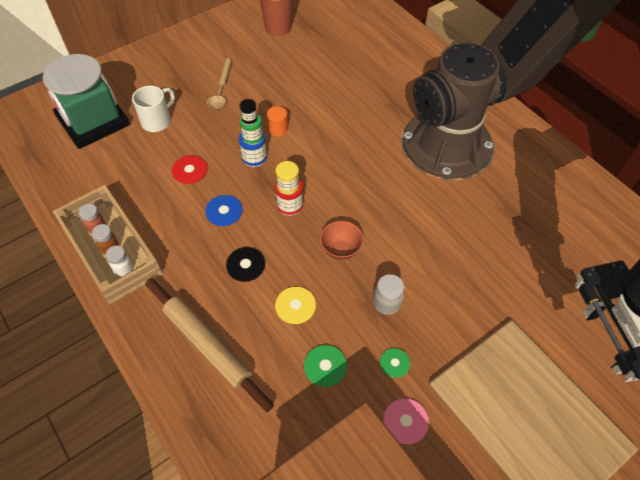

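The top view shows red+yellow stacked at about (375,251) and blue+green+black at (445,256). The coasters are green (238,191), yellow (291,202), black (345,191), blue (402,205) and red (458,204). The pink disc, small green disc and orange tin are decoys. The scene view agrees.

```bash
cat > h.py <<'E'
import numpy as np, cv2
from plant import ctrl
def w2p(p,X):
    T=np.array(p["T"]); c=T[:3,:3].T@(np.asarray(X)-T[:3,3]); return np.array([p["cx"]+p["fx"]*c[0]/-c[2],p["cy"]-p["fy"]*c[1]/-c[2]])
def p2w(p,uv,z):
    T=np.array(p["T"]); d=T[:3,:3]@[(uv[0]-p["cx"])/p["fx"],-(uv[1]-p["cy"])/p["fy"],-1]; o=T[:3,3]
    return (o+d*(z-o[2])/d[2])
HS={"red":[(0,6),(172,180)],"blue":[(100,125)],"green":[(50,85)],"yellow":[(20,33)],"cream":[(0,180)]}
def blob(p,col,seed,r=30,hull=True,smin=120):
    "pixel centre of the colour blob nearest the seed"
    h=cv2.cvtColor(p["img"],cv2.COLOR_RGB2HSV); m=np.zeros(h.shape[:2],np.uint8)
    if col=="black": m=(h[...,2]<60).astype(np.uint8)
    elif col=="dot": m=((h[...,1]<90)&(h[...,2]>110)).astype(np.uint8)
    else:
        for a,b in HS[col]: m|=cv2.inRange(h,(a,smin,50),(b,255,255))//255
    w=np.zeros_like(m); cv2.circle(w,(int(seed[0]),int(seed[1])),r,1,-1); m&=w
    n,l,s,c=cv2.connectedComponentsWithStats(m)
    k=[i for i in range(1,n) if s[i,4]>12]
    k=min(k,key=lambda i:np.hypot(*(c[i]-seed))-0.02*s[i,4])
    pts=np.argwhere(l==k)[:,::-1].astype(np.int32)
    M=cv2.moments(cv2.convexHull(pts)); return np.array([M["m10"]/M["m00"],M["m01"]/M["m00"]]),s[k,4]
E
python3 - <<'E'
from h import *
top,sc=ctrl.snapshot("top"),ctrl.snapshot("scene")
for c,s in dict(green=(238,191),yellow=(291,202),black=(345,191),blue=(402,205),red=(458,204)).items():
    S0=p2w(top,s,.006); r=[]
    for p,r0 in((top,9),(sc,12)):
        d,a=blob(p,"dot",w2p(p,S0),r0); b,a2=blob(p,c,w2p(p,S0),28)
        r+= [(p2w(p,d,.006)[:2]*1e3).round(1),a,(p2w(p,b,.006)[:2]*1e3).round(1),a2]
    print(c,*r)
for c,s,z in(("black",(454,254),.185),("yellow",(380,249),.135),):
    S0=p2w(top,s,z); 
    for p in(top,sc):
        b,a=blob(p,c,w2p(p,S0),12 if c=="black" else 18,smin=150); print("lid",c,b,(p2w(p,b,z)[:2]*1e3).round(1),a)
# obstacle positions on table
for n,uv,z in(("box corner",(187,180),0),("boxtop",(175,167),.1),("orange",(458,296),.05),("bowl",(311,262),.05),("pinR",(372,121),.03),("crate",(380,130),.06),("mugL",(518,206),.08)): print(n,p2w(top,uv,z).round(3))
E
```

```text
green [622.4 305.2] 62 [621.9 304.6] 695 [623.9 302.4] 112 [624.9 303.8] 1261
yellow [592.5 153.9] 51 [591.6 154. ] 722 [594.1 151. ] 81 [595.2 152.9] 1114
black [626.    0.8] 62 [6.242e+02 6.000e-01] 687 [627.   -2.1] 86 [627.5  -0. ] 913
blue [ 587.1 -157.9] 65 [ 585.8 -157.5] 690 [ 588.7 -161.5] 76 [ 589.7 -158.6] 792
red [ 590.2 -318.2] 51 [ 590.  -317.9] 723 [ 592.7 -322.2] 50 [ 593.8 -319.1] 757
lid black [454.18421053 253.69785575] [ 431.6 -258.4] 186
lid black [247.52232606 105.69262721] [ 436.5 -258.7] 176
lid yellow [379.4487395  249.11428571] [446.7 -80.4] 317
lid yellow [286.78244631 170.72502334] [451. -80.] 378
box corner [0.654 0.449 0.   ]
boxtop [0.666 0.458 0.1  ]
orange [ 0.329 -0.301  0.05 ]
bowl [0.419 0.095 0.05 ]
pinR [ 0.821 -0.075  0.03 ]
crate [ 0.785 -0.094  0.06 ]
mugL [ 0.57  -0.462  0.08 ]
```

apply_moves:
  commands:
    - [[23.9,-34.2,1.6],0,0]
    - [[23.9,-34.2,1.6],0,0]
    - [[23.9,-34.2,1.6],0,0]
    - [[23.9,-34.2,1.6],0,0]
    - [[23.9,-34.2,1.6],0,0]
    - [[23.9,-34.2,1.6],0,0]
    - [[23.9,-34.2,1.6],0,0]
    - [[23.9,-34.2,1.6],0,0]
    - [[23.9,-34.2,1.6],0,0]
    - [[23.9,-34.2,1.6],0,0]
    - [[23.9,-34.2,1.6],0,0]
    - [[23.9,-34.2,1.6],0,0]

```text
clock: 2.2
tool_pos: [0.5017, 0.2782, 0.2598]
orientation: [-180.0, -0.0, -23.0]
force: [0.6, 0.3, -0.6]
opening: 0.0875
gripper_force: 0.0
```

apply_moves:
  commands:
    - [[-6.6,-53.8,0],0,0]
    - [[-6.6,-53.8,0],0,0]
    - [[-6.6,-53.8,0],0,0]
    - [[-6.6,-53.8,0],0,0]
    - [[-6.6,-53.8,0],0,0]
    - [[-6.6,-53.8,0],0,0]
    - [[-6.6,-53.8,0],0,0]
    - [[-6.6,-53.8,0],0,0]
    - [[-6.6,-53.8,0],0,0]
    - [[-6.6,-53.8,0],0,0]
    - [[-6.6,-53.8,0],0,0]
    - [[-6.6,-53.8,0],0,0]
    - [[-6.6,-53.8,0],0,0]
    - [[-6.6,-53.8,0],0,0]
    - [[-6.6,-53.8,0],0,0]
    - [[-6.6,-53.8,0],0,0]
    - [[-6.6,-53.8,0],0,0]

```text
clock: 3.62
tool_pos: [0.435, -0.2564, 0.2596]
orientation: [-180.0, -0.0, -22.7]
force: [-0.5, 0.0, 0.3]
opening: 0.0876
gripper_force: 0.0
```

Run:
```python
from h import *
o=ctrl.get_obs();print(o["tool_pos"],o["joint_pos"].round(1))
p=ctrl.snapshot("scene");cv2.imwrite("pics/s1.png",cv2.resize(p["img"][40:240,150:400,::-1],(750,600)))
```

```text
[ 0.43498616 -0.25643135  0.25958758] [ -8.2   3.7 -18.9  -0.  -67.4  75.5]
```

View pics/s1.png

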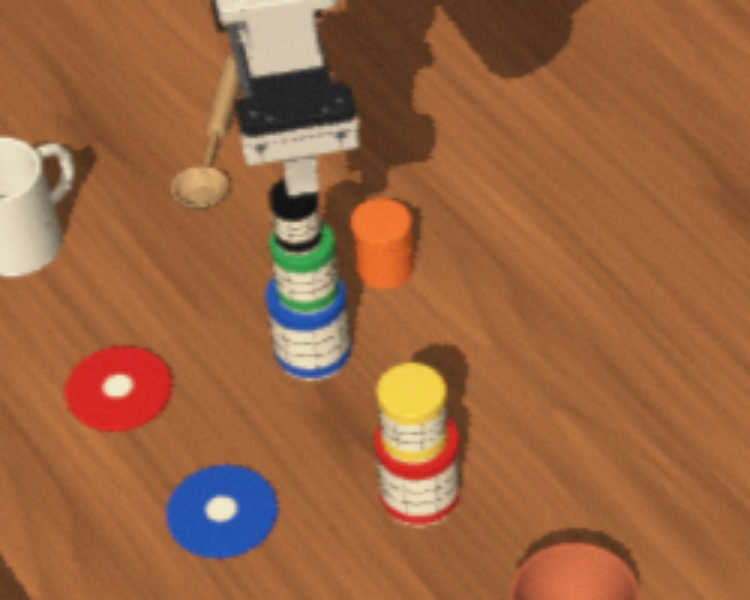

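The gripper is above the stack and lined up with the black lid, at crop (295,195). Descending.

apply_moves:
  commands:
    - [[0,0,-3],0,0]
    - [[0,0,-6],0,0]
    - [[0,0,-8],0,0]
    - [[0,0,-9],0,0]
    - [[0,0,-9.7],0,0]
    - [[0,0,-9.7],0,0]
    - [[0,0,-9.7],0,0.4]
    - [[0,0,-9.7],0,0.5]
    - [[0,0,-9.7],0,0.6]
    - [[0,0,-9.7],0,0.8]
    - [[0,0,-9.7],0,0.8]
    - [[0,0,-9.7],0,0.8]
    - [[0,0,-9.7],0,0.8]
    - [[0,0,-9.7],0,0.8]
    - [[0,0,-9.7],0,0.8]
    - [[0,0,-9.7],0,0.8]

```text
clock: 5.0
tool_pos: [0.4345, -0.2578, 0.1626]
orientation: [180.0, -0.0, -22.8]
force: [-0.2, -0.4, 1.1]
opening: 0.0374
gripper_force: 30.0
```

apply_moves:
  commands:
    - [[0,0,1],0,0.8]
    - [[0,0,3],0,0.8]
    - [[0.5,0.7,4],0,0.8]
    - [[2,2.7,4],0,0.8]
    - [[4,5.4,4],0,0.8]
    - [[6,8.1,4],0,0.8]
    - [[8,10.8,4],0,0.8]
    - [[10,13.4,4],0,0.8]
    - [[12,16.1,4],0,0.8]
    - [[14,18.8,4],0,0.8]
    - [[16,21.5,3],0,0.8]
    - [[18,24.2,1],0,0.8]
    - [[19,25.5,-2],0,0.8]
    - [[19.2,25.8,-5],0,0.8]
    - [[19.2,25.8,-8],0,0.8]
    - [[19.2,25.8,-10],0,0.8]
    - [[19.2,25.8,-11],0,0.8]
    - [[19.2,25.8,-11.8],0,0.8]
    - [[19.2,25.8,-12.3],0,0.8]
    - [[19.2,25.8,-12.5],0,0.8]

```text
clock: 6.67
tool_pos: [0.627, 0.0004, 0.038]
orientation: [-180.0, -0.0, -22.8]
force: [-0.6, 0.4, -0.5]
opening: 0.0374
gripper_force: 30.0
```

apply_moves:
  commands:
    - [[0,0,-0.2],0,0.8]
    - [[0,0,-0.4],0,0.8]
    - [[0,0,-0.4],0,0.8]
    - [[0,0,-0.4],0,0.5]
    - [[0,0,-0.4],0,0.4]
    - [[0,0,-0.4],0,0.2]
    - [[0,0,-0.4],0,0]
    - [[0,0,-0.4],0,0]
    - [[0,0,-0.4],0,0]
    - [[0,0,1],0,0]
    - [[0,0,4],0,0]
    - [[0,0,8],0,0]
    - [[0,0,12],0,0]
    - [[0,0,16],0,0]
    - [[-4,-2,18],0,0]
    - [[-8,-4,18.2],0,0]
    - [[-12,-6,18.2],0,0]
    - [[-15,-7,18.2],0,0]
    - [[-17.7,-8,18.2],0,0]
    - [[-17.7,-8,18.2],0,0]

```text
clock: 8.33
tool_pos: [0.4441, -0.0813, 0.2199]
orientation: [-180.0, 0.0, -22.9]
force: [-0.5, 0.2, -1.1]
opening: 0.0876
gripper_force: 0.0
```

Run:
```python
from h import *
o=ctrl.get_obs();print(o["tool_pos"])
p=ctrl.snapshot("scene");cv2.imwrite("pics/s2.png",cv2.resize(p["img"][100:300,150:400,::-1],(750,600)))
```

```text
[ 0.44411603 -0.08133647  0.21987833]
```

View pics/s2.png

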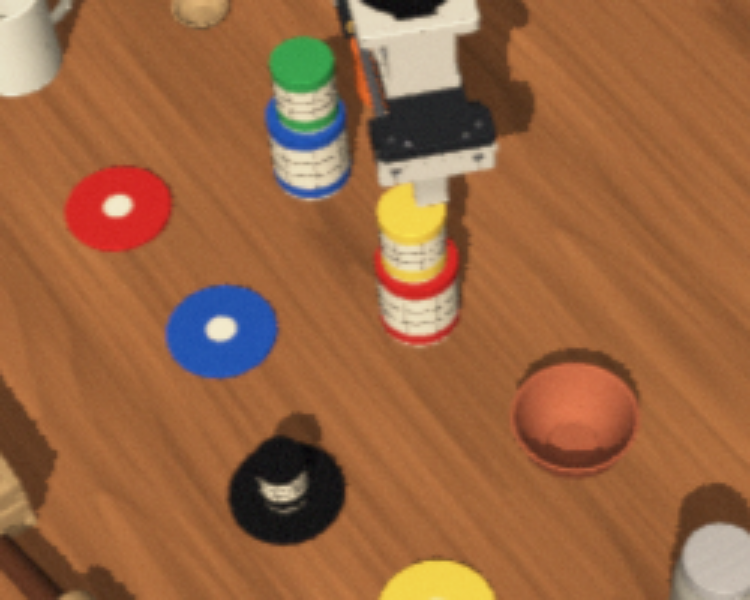

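The black tin stands on its coaster (crop 285,480), and the gripper is over yellow.

apply_moves:
  commands:
    - [[0,0,0],0,0]
    - [[0,0,-3],0,0]
    - [[0,0,-6],0,0]
    - [[0,0,-8.5],0,0]
    - [[0,0,-10],0,0]
    - [[0,0,-10.7],0,0]
    - [[0,0,-10.7],0,0]
    - [[0,0,-10.7],0,0.3]
    - [[0,0,-10.7],0,0.4]
    - [[0,0,-10.7],0,0.5]
    - [[0,0,-10.7],0,0.6]
    - [[0,0,-10.7],0,0.6]
    - [[0,0,-10.7],0,0.6]
    - [[0,0,-10.7],0,0.6]
    - [[0,0,-10.7],0,0.6]

```text
clock: 9.63
tool_pos: [0.4496, -0.0798, 0.1129]
orientation: [-180.0, -0.0, -22.8]
force: [-0.6, 0.0, 3.2]
opening: 0.0515
gripper_force: 29.9
```

apply_moves:
  commands:
    - [[0,0,1],0,0.6]
    - [[0,0,3],0,0.6]
    - [[0,0.7,4],0,0.6]
    - [[1.5,2.7,4],0,0.6]
    - [[3,5.4,4],0,0.6]
    - [[5,8.1,4],0,0.6]
    - [[7,10.8,4],0,0.6]
    - [[8.5,13.4,4],0,0.6]
    - [[10,16.1,4],0,0.6]
    - [[11.5,18.8,4],0,0.6]
    - [[13,21,3.5],0,0.6]
    - [[14,22.5,2],0,0.6]
    - [[14.4,23.3,0],0,0.6]
    - [[14.4,23.3,-2],0,0.6]
    - [[14.4,23.3,-4],0,0.6]
    - [[14.4,23.3,-5],0,0.6]
    - [[14.4,23.3,-5.8],0,0.6]
    - [[14.4,23.3,-6.3],0,0.6]
    - [[14.4,23.3,-6.5],0,0.6]
    - [[14.4,23.3,-6.7],0,0.6]

```text
clock: 11.3
tool_pos: [0.594, 0.1534, 0.0462]
orientation: [-180.0, -0.0, -22.8]
force: [0.3, -0.3, -1.2]
opening: 0.0517
gripper_force: 29.9
```

apply_moves:
  commands:
    - [[0,0,-0.2],0,0.6]
    - [[0,0,-0.2],0,0.6]
    - [[0,0,-0.2],0,0.5]
    - [[0,0,-0.2],0,0.4]
    - [[0,0,-0.2],0,0.2]
    - [[0,0,-0.2],0,0]
    - [[0,0,-0.2],0,0]
    - [[0,0,-0.2],0,0]
    - [[0,0,1],0,0]
    - [[0,0,4],0,0]
    - [[0,0,8],0,0]
    - [[0,0,12],0,0]
    - [[0,0,16],0,0]
    - [[-1,-2,17.4],0,0]
    - [[-2,-6,17.4],0,0]
    - [[-3,-10,17.4],0,0]
    - [[-5,-13,17.4],0,0]
    - [[-6,-16,17.4],0,0]
    - [[-7.5,-19,17.4],0,0]
    - [[-9,-22,17.4],0,0]

```text
clock: 12.97
tool_pos: [0.5026, -0.0681, 0.2207]
orientation: [-180.0, -0.1, -22.8]
force: [1.0, 0.2, -0.8]
opening: 0.0875
gripper_force: 0.0
```

apply_moves:
  commands:
    - [[-1.5,-3.5,0],0,0]
    - [[-3,-7,0],0,0]
    - [[-4.5,-11,0],0,0]
    - [[-6,-14.5,0],0,0]
    - [[-6.9,-17.5,0],0,0]
    - [[-6.9,-19.1,0],0,0]
    - [[-6.9,-19.1,0],0,0]
    - [[-6.9,-19.1,0],0,0]

```text
clock: 13.63
tool_pos: [0.4341, -0.2586, 0.2203]
orientation: [-180.0, -0.0, -22.9]
force: [0.1, 0.9, -0.0]
opening: 0.0877
gripper_force: 0.0
```

Run:
```python
from h import *
o=ctrl.get_obs();print(o["tool_pos"])
p=ctrl.snapshot("scene");cv2.imwrite("pics/s3.png",cv2.resize(p["img"][90:330,150:400,::-1],(625,600)))
```

```text
[ 0.43410174 -0.25858476  0.22027809]
```

View pics/s3.png

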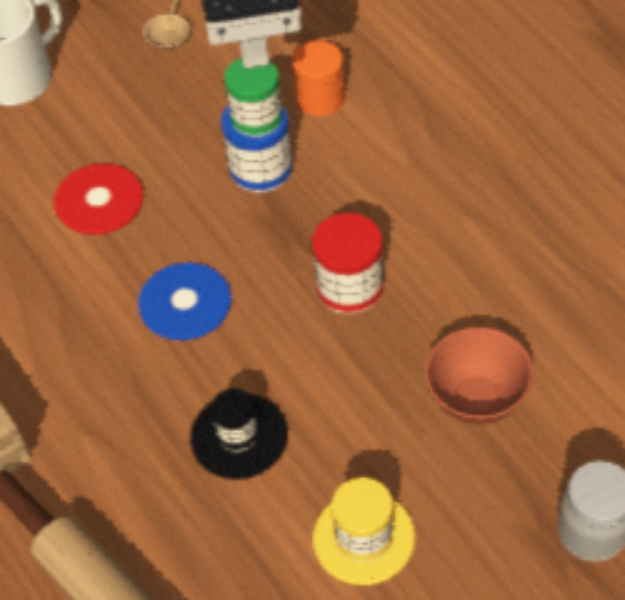

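Yellow (365,520) and black stand centred, and the gripper is over green. Next: grasp the green tin.

apply_moves:
  commands:
    - [[0,0,-3],0,0]
    - [[0,0,-6],0,0]
    - [[0,0,-8.5],0,0]
    - [[0,0,-10],0,0]
    - [[0,0,-10.7],0,0]
    - [[0,0,-10.7],0,0]
    - [[0,0,-10.7],0,0.3]
    - [[0,0,-10.7],0,0.4]
    - [[0,0,-10.7],0,0.5]
    - [[0,0,-10.7],0,0.6]
    - [[0,0,-10.7],0,0.6]
    - [[0,0,-10.7],0,0.6]
    - [[0,0,-10.7],0,0.6]
    - [[0,0,-10.7],0,0.6]

```text
clock: 14.85
tool_pos: [0.4346, -0.2579, 0.1129]
orientation: [180.0, -0.0, -22.8]
force: [-1.5, -1.0, 2.4]
opening: 0.0517
gripper_force: 29.9
```

apply_moves:
  commands:
    - [[0,0,1],0,0.6]
    - [[0,0,3],0,0.6]
    - [[0,1,5],0,0.6]
    - [[1,3.5,6],0,0.6]
    - [[2,7,6],0,0.6]
    - [[3.2,10.5,6],0,0.6]
    - [[4.4,14,6],0,0.6]
    - [[5.6,17.5,6],0,0.6]
    - [[6.8,21,6],0,0.6]
    - [[8,24.5,6],0,0.6]
    - [[9.2,28,6],0,0.6]
    - [[10.4,31.5,6],0,0.6]
    - [[11.6,35,6],0,0.6]
    - [[12.8,38.5,6],0,0.6]
    - [[14,42,6],0,0.6]
    - [[15.2,45.5,6],0,0.6]
    - [[16.4,49,6],0,0.6]
    - [[17.6,52,6],0,0.6]
    - [[18.4,54.5,6],0,0.6]
    - [[18.9,56.2,6],0,0.6]

```text
clock: 16.52
tool_pos: [0.6238, 0.3068, 0.1723]
orientation: [180.0, 0.0, -22.7]
force: [0.6, -0.2, -2.2]
opening: 0.0516
gripper_force: 29.9
```

apply_moves:
  commands:
    - [[0,0,-1],0,0.6]
    - [[0,0,-4],0,0.6]
    - [[0,0,-7],0,0.6]
    - [[0,0,-9.5],0,0.6]
    - [[0,0,-11],0,0.6]
    - [[0,0,-12],0,0.6]
    - [[0,0,-12.5],0,0.6]
    - [[0,0,-12.7],0,0.6]
    - [[0,0,-12.9],0,0.6]
    - [[0,0,-12.9],0,0.6]

```text
clock: 17.35
tool_pos: [0.6239, 0.3046, 0.0445]
orientation: [-179.9, -0.0, -22.8]
force: [-0.5, 0.2, -1.1]
opening: 0.0513
gripper_force: 29.9
```

apply_moves:
  commands:
    - [[0,0,0],0,0.5]
    - [[0,0,0],0,0.4]
    - [[0,0,0],0,0.2]
    - [[0,0,0],0,0]
    - [[0,0,0],0,0]
    - [[0,0,0],0,0]
    - [[0,0,1],0,0]
    - [[0,0,4],0,0]
    - [[0,0,8],0,0]
    - [[0,0,12],0,0]
    - [[-1,-1,13.6],0,0]
    - [[-2,-3.5,13.6],0,0]
    - [[-3,-7,13.6],0,0]
    - [[-4.5,-10.5,13.6],0,0]
    - [[-6,-14,13.6],0,0]
    - [[-7.5,-17.5,13.6],0,0]
    - [[-9,-21,13.6],0,0]
    - [[-10.5,-24.5,13.6],0,0]
    - [[-12,-28,13.6],0,0]
    - [[-13.5,-31,13.6],0,0]

```text
clock: 19.02
tool_pos: [0.4874, -0.0076, 0.1805]
orientation: [-180.0, -0.1, -22.8]
force: [-0.0, -0.1, -0.6]
opening: 0.0874
gripper_force: 0.0
```

apply_moves:
  commands:
    - [[-1.5,-3,0],0,0]
    - [[-3,-6,0],0,0]
    - [[-3.9,-7.4,0],0,0]
    - [[-3.9,-7.4,0],0,0]
    - [[-3.9,-7.4,0],0,0]

```text
clock: 19.43
tool_pos: [0.4494, -0.0805, 0.1806]
orientation: [-179.9, -0.1, -22.9]
force: [-0.4, -0.1, 0.3]
opening: 0.0879
gripper_force: 0.0
```

Run:
```python
from h import *
o=ctrl.get_obs();print(o["tool_pos"])
p=ctrl.snapshot("scene");cv2.imwrite("pics/s4.png",cv2.resize(p["img"][90:410,150:450,::-1],(562,600)))
t=ctrl.snapshot("top")
for q,cs in((p,"red blue"),(t,"blue")):
  for c,X in(("red",(.449,-.08,.075)),("blue",(.434,-.2585,.075))):
    if c in cs:
      b,a=blob(q,c,w2p(q,X),26,smin=150);print(c,p2w(q,b,.075).round(4),a)
```

```text
[ 0.44935957 -0.08047386  0.18058612]
red [ 0.4505 -0.0786  0.075 ] 497
blue [ 0.4382 -0.2574  0.075 ] 446
blue [ 0.4336 -0.2575  0.075 ] 469
```

View pics/s4.png

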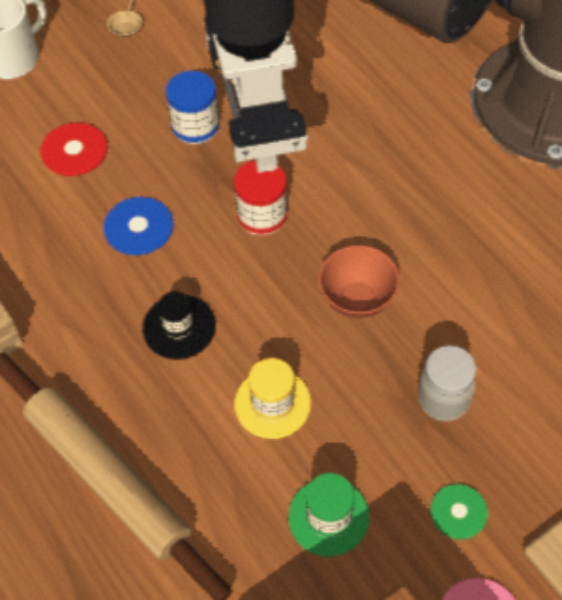

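Three tins are placed upright and centred; the red tin is under the gripper. Grasping red.

apply_moves:
  commands:
    - [[0,0,-3],0,0]
    - [[0,0,-6],0,0]
    - [[0,0,-9],0,0]
    - [[0,0,-11],0,0]
    - [[0,0,-12.2],0,0]
    - [[0,0,-12.7],0,0]
    - [[0,0,-12.7],0,0]
    - [[0,0,-12.7],0,0.1]
    - [[0,0,-12.7],0,0.2]
    - [[0,0,-12.7],0,0.3]
    - [[0,0,-12.7],0,0.4]
    - [[0,0,-12.7],0,0.4]
    - [[0,0,-12.7],0,0.4]
    - [[0,0,-12.7],0,0.4]
    - [[0,0,-12.7],0,0.4]

```text
clock: 20.78
tool_pos: [0.4499, -0.0797, 0.0534]
orientation: [-180.0, -0.1, -22.8]
force: [-2.0, 0.6, 6.9]
opening: 0.0657
gripper_force: 30.0
```

apply_moves:
  commands:
    - [[0,0,1],0,0.4]
    - [[0,0,3],0,0.4]
    - [[0,0,6],0,0.4]
    - [[1,0,9],0,0.4]
    - [[3,-1.5,10],0,0.4]
    - [[5,-4,10],0,0.4]
    - [[7,-7,10],0,0.4]
    - [[9,-10.5,10],0,0.4]
    - [[10.5,-14,10],0,0.4]
    - [[12,-17,10],0,0.4]
    - [[13,-20,10],0,0.4]
    - [[14,-22.5,9.5],0,0.4]
    - [[14.3,-23.9,8],0,0.4]
    - [[14.3,-23.9,6],0,0.4]
    - [[14.3,-23.9,4],0,0.4]
    - [[14.3,-23.9,2.5],0,0.4]
    - [[14.3,-23.9,1.5],0,0.4]
    - [[14.3,-23.9,1],0,0.4]
    - [[14.3,-23.9,0.8],0,0.4]
    - [[14.3,-23.9,0.7],0,0.4]

```text
clock: 22.45
tool_pos: [0.5928, -0.3187, 0.0599]
orientation: [180.0, -0.0, -22.8]
force: [0.5, 0.2, -1.7]
opening: 0.0658
gripper_force: 30.0
```

apply_moves:
  commands:
    - [[0,0,-0.1],0,0.4]
    - [[0,0,-0.1],0,0.4]
    - [[0,0,-0.1],0,0.3]
    - [[0,0,-0.1],0,0.2]
    - [[0,0,-0.1],0,0]
    - [[0,0,-0.1],0,0]
    - [[0,0,-0.1],0,0]
    - [[0,0,-0.1],0,0]
    - [[0,0,1],0,0]
    - [[0,0,4],0,0]
    - [[0,0,8],0,0]
    - [[0,0,12],0,0]
    - [[-2,1,12],0,0]
    - [[-5,2,12],0,0]
    - [[-9,3.5,12],0,0]
    - [[-12,5,12],0,0]
    - [[-14.5,6,12],0,0]
    - [[-15.7,6.1,12],0,0]
    - [[-15.7,6.1,12],0,0]
    - [[-15.7,6.1,12],0,0]

```text
clock: 24.12
tool_pos: [0.436, -0.258, 0.1809]
orientation: [-180.0, -0.1, -22.8]
force: [1.7, -0.6, -0.1]
opening: 0.0875
gripper_force: 0.0
```

apply_moves:
  commands:
    - [[0,0,-3],0,0]
    - [[0,0,-6],0,0]
    - [[0,0,-9],0,0]
    - [[0,0,-11],0,0]
    - [[0,0,-12.2],0,0]
    - [[0,0,-12.7],0,0]
    - [[0,0,-12.7],0,0]
    - [[0,0,-12.7],0,0.1]
    - [[0,0,-12.7],0,0.2]
    - [[0,0,-12.7],0,0.3]
    - [[0,0,-12.7],0,0.4]
    - [[0,0,-12.7],0,0.4]
    - [[0,0,-12.7],0,0.4]
    - [[0,0,-12.7],0,0.4]
    - [[0,0,-12.7],0,0.4]

```text
clock: 25.37
tool_pos: [0.4361, -0.258, 0.0535]
orientation: [-180.0, -0.1, -22.8]
force: [-1.5, -1.6, 6.7]
opening: 0.0656
gripper_force: 30.0
```

apply_moves:
  commands:
    - [[0,0,1],0,0.4]
    - [[0,0,3],0,0.4]
    - [[0,0.5,6],0,0.4]
    - [[1,1.5,9],0,0.4]
    - [[3,3,10],0,0.4]
    - [[5.5,4.5,10],0,0.4]
    - [[8,6,10],0,0.4]
    - [[10.5,7.5,10],0,0.4]
    - [[13,9,10],0,0.4]
    - [[14.7,9.7,9.5],0,0.4]
    - [[15.3,9.9,8],0,0.4]
    - [[15.3,9.9,6],0,0.4]
    - [[15.3,9.9,4],0,0.4]
    - [[15.3,9.9,2.5],0,0.4]
    - [[15.3,9.9,1.5],0,0.4]
    - [[15.3,9.9,1],0,0.4]
    - [[15.3,9.9,0.8],0,0.4]
    - [[15.3,9.9,0.7],0,0.4]
    - [[15.3,9.9,0.6],0,0.4]
    - [[15.3,9.9,0.6],0,0.4]

```text
clock: 27.03
tool_pos: [0.5891, -0.1587, 0.0596]
orientation: [-180.0, -0.1, -22.8]
force: [0.5, 0.1, -1.7]
opening: 0.0656
gripper_force: 30.0
```

apply_moves:
  commands:
    - [[0,0,0],0,0.3]
    - [[0,0,0],0,0.2]
    - [[0,0,0],0,0]
    - [[0,0,0],0,0]
    - [[0,0,0],0,0]
    - [[0,0,0],0,0]
    - [[0,0,1],0,0]
    - [[0,0,4],0,0]
    - [[0,0,8],0,0]
    - [[0,0,12],0,0]
    - [[-2,0,14],0,0]
    - [[-5,0,15],0,0]
    - [[-8,0,15],0,0]
    - [[-11,0,15],0,0]
    - [[-13,0,15],0,0]
    - [[-13,0,15],0,0]
    - [[-13,0,15],0,0]

```text
clock: 28.45
tool_pos: [0.4581, -0.1588, 0.21]
orientation: [-179.9, -0.1, -22.8]
force: [0.1, -0.3, 0.7]
opening: 0.0875
gripper_force: 0.0
```

Run:
```python
from h import *
t,p=ctrl.snapshot("top"),ctrl.snapshot("scene")
cv2.imwrite("pics/s5.png",cv2.resize(p["img"][90:410,150:450,::-1],(562,600)))
cv2.imwrite("pics/t5.png",cv2.resize(t["img"][150:270,180:500,::-1],(800,300)))
```

```text
(no output)
```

View pics/s5.png

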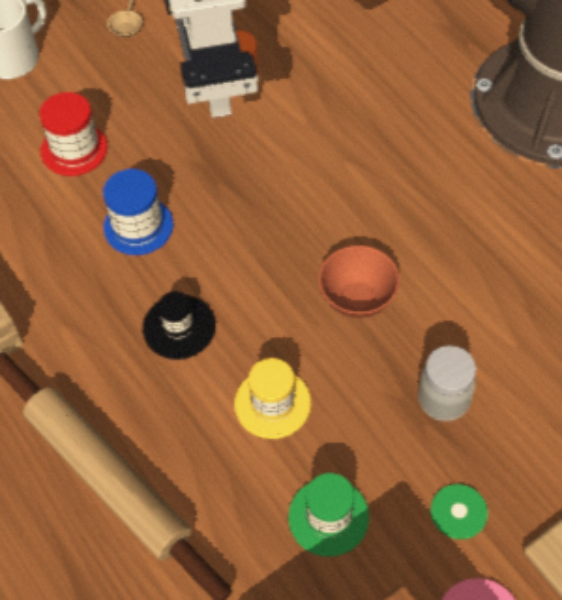

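View pics/t5.png

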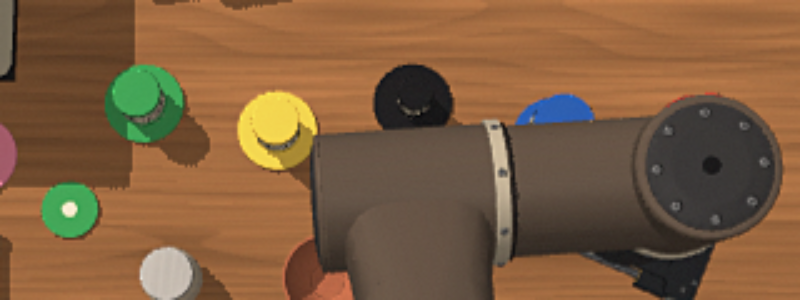

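All five tins stand upright and centred on their own coasters, and the gripper is clear of everything. Handing in.

```bash
python3 -c "from plant import ctrl; print(ctrl.close_job())"
```

```text
the job is handed in; nothing more can be done
None
```

All five tins are standing upright and centred on the coasters of their own colours; the job was handed in at about 28 s, but no verdict was returned.

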